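# Set the blender's speed slide in the green notch and press start

### The arm

A 6-joint arm with a two-finger parallel gripper is mounted at the origin on the work surface. World frame = base frame: x ahead of the robot, y to its left, z up, the work surface at z = 0. Lengths are in m, angles in rad, forces in N, time in s.
With the tool pointing down it reaches from about 0.425 to 0.95 m from the base axis. Payload 3.5 kg.
Tool frame: the origin (TCP) lies between the finger pads; the fingertips stand 14 mm ahead of it and the grasp point (between the pads) lies 5 mm behind it (ctrl.tip_extent is the distance from the TCP to the fingertips, in m); x points along the fingers, z is the direction in which the jaws open and shut, and the axes are right-handed (so a half turn about x gives the same grasp; the last joint's range is limited). The gripper opens to 85 mm and grips with 20 to 120 N. Pads are 22 mm wide; open, the fingers measure 114 mm over their backs; the gripper's body (76 mm by 85 mm) begins 54 mm behind the grasp point. The pads swing forward as they close: fully open they stand 13 mm farther back than shut.
Start: joints at [-1.441, 0.286, 1.577, -0, 1.279, -0.15], TCP at [0.186, -0.649, 0.245] pointing down, gripper open.
Joint ranges: [-2.77, 2.77], [-0.9, 2.22], [0.21, 2.48], [-1.53, 4.67], [0.24, 2.81], [-2.84, 2.84]. Speed limits (rad/s): [2.79, 2.79, 3.14, 3.14, 3.14, 3.14].

### API

Orientations are given as a unit quaternion [x, y, z, w].
In Python, from plant import ctrl gives the robot as it stands.
- The arm moves only by the tool move_arm, never from a script. Its argument "commands" is one flat list of numbers, 4 for each row, row after row: the shift along the tool's x, y, z in units of 25 mm (1.0 is 25 mm), then the turn about the tool's x in units of 5 degrees (1.0 is 5 degrees). A call has 1 to 20 rows; each row shifts and turns the commanded pose from where the row before left it, along the tool's axes as they then stand; what a row does not reach is not made up. A row lasts 1/8 s, in which the tool goes at most 62.5 mm and 10.7 degrees, less where a joint would pass 70% of its speed; a pose out of reach is approached as far as the arm can. A call is refused whole if a number of a shift passes 1 or a number of a turn 1, either way. A call with a gripper value outside its range is refused whole. "jaw" is the finger opening in mm, from 0 to 85.4, set as the call begins (left out, the last holds). The fingers move at their own pace and stop on an object; "force" is the grip in N (left out, the last holds). Time passes only in rows, so rows that do not move let the fingers close. It gives the time, the measured TCP pose, the force and the opening at its end, in the units of the state.
- ctrl.get_state(): the state, without advancing time (a new reading comes with each control period).
- ctrl.read_camera(name): name is "scene" or "top" or "wrist"; returns the picture (384x512x3 uint8, red, green, blue); there is no depth.
- ctrl.get_calibration(name): a dict with "camera_matrix" (3x3 intrinsics, pixels), "camera_from_world" (4x4, takes a point from world to camera coordinates); the wrist camera has in their place "mount" (4x4, takes a point from camera to tool coordinates, whose origin is the TCP and whose axes are the tool frame's). Camera axes: x right, y down, z forward; pixel columns grow to the right and rows downward; lengths in m; the calibration is good to about 2 mm. The wrist camera is an equidistant fisheye: a pixel r from the principal point sees the ray r / f radians off the axis. A picture is of the moment at which its call begins: read the wrist's pose just before it. get_calibration takes no time and is no camera call.
- ctrl.sign_off(): hands the job in, once; it reports no verdict.
The state is a dict: "time": time; "qpos": joint angles; "dq": joint speeds; "joint_efforts": joint torques, N m; "eef_pos": TCP position; "tcp_rot": TCP orientation; "contact_force": force on the tool from outside, world axes, zero at the start; "wrist_torque": the same for the moment, N m; "opening": opening from 0.0 (shut) to 1.0 (fully open).
Only numpy, scipy, OpenCV 4.12 (cv2) and the standard library are available. Lean on these libraries where they do the work, as an engineer would, in place of code of your own. Each camera call takes 0.05 s, during which the arm holds its last target.

### The job

Set up the blender for a test spin: with a fingertip, push the orange-tabbed speed slide along its rail, without pinching it, until it clicks into the notch beside the green clip, and do not run it past that notch. Then press the blue start button fully down and let it come back up. Leave everything else on the counter where it is.

Things in the scene. Friction and masses are not known exactly. Their poses are not given: they have to be found in the camera images.
- blender_base: White blender motor base, fixed. Origin on the counter under the centre of its low control deck: 200 mm (x) by 240 mm (y), top 70 mm above the counter. On its +y side (y 120 to 300 mm) stands the motor tower, 120 mm tall, with a drive coupling up to 136 mm. The slide's rail runs along the base's y axis; pushing the slide to +y takes it towards the tower.
- rail_mid (a point): Middle notch of the rail, on the rail's axis and top face (base x = 30, y = 10 mm, 76 mm above the counter). Steel rail 24 mm wide, from base y = -85 to +80 mm, end stops 82 mm high. Three notches at base y = -20, 10 and 40 mm, each between two bright ribs 12 mm apart, 3 mm high, one beside each coloured clip.
- slide (a joint): Travel of the speed slide along base +y, m, 0 to 0.117; starts at 0 to 0.018. Notches at 0.040, 0.070, 0.100. Drag about 1 N. Before each notch a sprung ball climbs a rib (about 4 to 8 N, from 13 to 6 mm before it); then the force dips and the slide snaps forward and centres itself. Leaving a notch takes as much again. Let go within 4 mm of a notch, it centres itself; elsewhere it stays put.
- slide_mark (a point): Centre of the slide's black carriage (34 mm across the rail, 22 mm along it), on its top face, 93 mm above the counter. In a notch this point lies at the same base y as that notch's clip.
- slide_push (a point): Centre of the push face of the slide: the flat upright face of the taller orange tab, 10 mm behind slide_mark (towards base -y), facing base -y, 108 mm above the counter. The face is 30 mm wide across the rail and spans 93 to 120 mm above the counter; push it towards base +y.
- slide_back: The taller, rear orange tab of the slide (30 mm across the rail, 6 mm thick, 27 mm tall); origin at the centre of its underside, 93 mm above the counter, 7 mm behind slide_mark. Fixed to the slide.
- slide_front: The shorter, front orange tab, against the rear one (30 mm across the rail, 6 mm thick, 18 mm tall); origin at the centre of its underside, 93 mm above the counter, 1 mm behind slide_mark. Fixed to the slide. Fingers pressing on both tabs at once count as pinching.
- clip_green: Green marker clip, 28 x 14 x 5 mm, fixed on the deck on the +x side of the rail, with a pointer towards the rail; axes as the base's. The origin, on the deck (70 mm up), is 27 mm from the rail's axis, at the same base y as the notch it marks. Which of the three notches has the green clip varies.
- clip_yellow: Yellow marker clip of the same shape, at another notch.
- clip_red: Red marker clip of the same shape, at the remaining notch.
- start (a joint): Travel of the blue start button, m: 0 up, 0.006 fully down (about 5 N, sprung, comes back up by itself).
- start_top (a point): Centre of the top of the blue start button, 32 mm in diameter, in a grey housing on the deck at base x = -55, y = 20 mm. It is pressed straight down.
- jar: Glass blender jar, 200 mm tall, 132 mm across the rim, handle on one side; origin at the centre of its underside. A bystander.
- bowl: Stainless steel bowl, 170 mm across, 65 mm high; origin under its centre. A bystander.
- spoon: Wooden spoon, 250 mm long, lying on the counter. A bystander.
- screwdriver: Grey-handled screwdriver lying on the counter. A bystander.
- gasket: Red silicone gasket ring, 90 mm across, 6 mm thick, lying round the coupling on top of the motor tower; origin under its centre. A bystander.
- filler_cap: Grey filler cap, 48 mm across, 30 mm tall, standing on the deck's corner at about base x = -65, y = -90 mm; origin at the centre of its underside. A bystander.
- mug: Blue mug, 76 mm across, 90 mm tall; origin under its centre. A bystander.

How it is judged:
On the way, in this order (a step that is already met when the one before it is completed fails the run):
1. the slide sits in the notch beside the green clip (y of slide_mark in the frame of clip_green between -0.0025 and 0.0025 m), for 0.2 s.
2. the start button is pressed fully down (value of joint start above 0.0048 m), for 0.05 s.
3. the button has come back up (value of joint start below 0.0015 m), for 0.1 s.
At the end, for the whole second after the job is handed in: The slide rests in the notch beside the green clip (slide_mark within 2.5 mm of the clip's origin along the rail), and the start button is back up (less than 1.5 mm down) after having been pressed at least 4.8 mm (all of step 1 and value of joint start below 0.0015 m); the robot touches nothing.
It fails at once if the slide was run past the green notch (more than 9 mm) (y of slide_mark in the frame of clip_green above 0.009 m).
It fails at once if the slide was pinched (fingers pressing both tabs with over 2 N each) (contact force between the fingers and slide_back above 2 N and contact force between the fingers and slide_front above 2 N).
It fails at once if the start button was pressed (over 3 mm) with the slide not in the green notch (value of joint start above 0.003 m and not (y of slide_mark in the frame of clip_green between -0.0025 and 0.0025 m)).
It fails at once if a bystander (jar, bowl, spoon, screwdriver, gasket, filler cap or mug) was moved by more than 20 mm or lifted (distance of any of jar, bowl, spoon, screwdriver, gasket, filler_cap, mug from where it was at the start of the episode above 0.02 m).
It also fails if it takes over 45 s, if anything falls off the work surface, if the arm or the gripper's body presses on something with over 40 N, if the wrist force passes 120 N, or if a joint passes its speed limit or range.

## Working session

There is one attempt and no reset: what is moved stays moved. The work goes in short steps, Python scripts to look and compute and a tool call to move; the robot and the scene stay as the last step left them, time stands still between calls to the robot, and variables do not carry over. Pictures are saved under pics/ and viewed, and the job is handed in when it is done.

Besides the shell and the picture viewer there is one more tool, called after "Request:" as name(argument=value, ...), one argument or row to a line, values as JSON. move_arm: Moves the arm, as the interface text tells. Its arguments: {"type":"object","properties":{"commands":{"type":"array"},"jaw":{"type":"number"},"force":{"type":"number"}},"required":["commands"]}

```bash
mkdir -p pics; ls
python3 - <<'E'
from plant import ctrl
import cv2
for n in ["scene","top","wrist"]:
    im=ctrl.read_camera(n); cv2.imwrite(f"pics/{n}0.png",im[:,:,::-1])
    c=ctrl.get_calibration(n); print(n,{k:(v.round(4).tolist() if hasattr(v,'round') else v) for k,v in c.items()})
print(ctrl.get_state(), ctrl.tip_extent)
E
```

```text
pics
scene {'camera_matrix': [[463.7599, 0.0, 261.9329], [0.0, 463.7599, 189.3881], [0.0, 0.0, 1.0]], 'camera_from_world': [[-0.7275, 0.686, -0.0131, 0.4188], [0.5331, 0.553, -0.6403, -0.2914], [-0.432, -0.4728, -0.768, 1.8625], [0.0, 0.0, 0.0, 1.0]]}
top {'camera_matrix': [[453.5775, 0.0, 258.8586], [0.0, 453.5775, 193.5627], [0.0, 0.0, 1.0]], 'camera_from_world': [[0.1041, -0.9946, 0.0021, -0.0246], [-0.972, -0.1022, -0.2114, 0.628], [0.2104, 0.02, -0.9774, 1.0985], [0.0, 0.0, 0.0, 1.0]]}
wrist {'camera_matrix': [[297.3186, 0.0, 261.298], [0.0, 297.3186, 191.6639], [0.0, 0.0, 1.0]], 'mount': [[0.0001, -0.2957, 0.9553, -0.1272], [-0.0007, -0.9553, -0.2957, 0.0749], [1.0, -0.0007, -0.0003, -0.0001], [0.0, 0.0, 0.0, 1.0]]}
{'time': 0.15, 'qpos': array([-1.44103657e+00,  2.87008146e-01,  1.57783683e+00,  2.32793194e-05,
        1.27860888e+00, -1.49978189e-01]), 'dq': array([ 4.88941296e-04, -2.69520509e-03, -4.37758416e-03, -2.00664104e-03,
        8.11752422e-05,  1.11970225e-03]), 'joint_efforts': array([ 4.21952973e-04, -4.06602502e+01, -2.93141502e+01, -1.14346881e-04,
        3.95143303e-03, -8.46721861e-06]), 'eef_pos': array([ 0.18635433, -0.64826157,  0.24423636]), 'tcp_rot': array([ 0.42588766,  0.56527709, -0.42493667,  0.5643672 ]), 'contact_force': array([-0.47603174, -0.0265259 ,  0.15679576]), 'wrist_torque': array([-0.01128312,  0.00093699,  0.04487749]), 'opening': 0.9965444750926378} 0.014
```

View pics/top0.png

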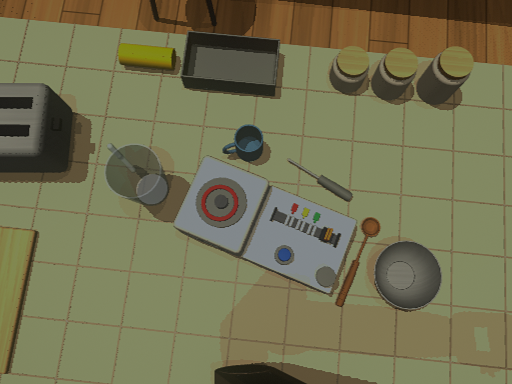

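View pics/scene0.png

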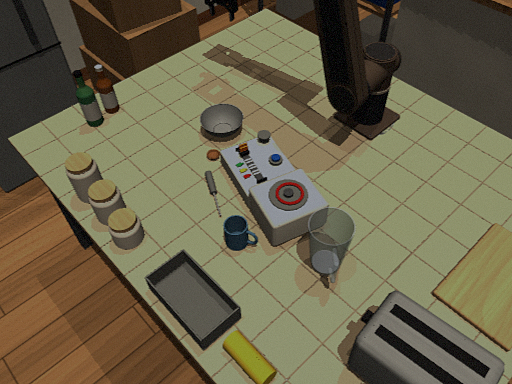

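Run:
```python
import cv2
im=cv2.imread("pics/top0.png"); print(im.shape)
```

```text
(384, 512, 3)
```

The top view shows the base around (265,225), the orange slide at about (329,234), and clips red (295,209), yellow (305,213) and green (317,217), so green is the notch nearest the slide. The button is at (284,254). I'll enlarge.

Run:
```python
import cv2
im=cv2.imread("pics/top0.png")[175:300,235:365]; cv2.imwrite("pics/top0z.png",cv2.resize(im,None,fx=6,fy=4.8,interpolation=cv2.INTER_CUBIC) if 0 else cv2.resize(im,(624,600),interpolation=cv2.INTER_CUBIC))
im=cv2.imread("pics/scene0.png")[120:250,205:335]; cv2.imwrite("pics/scene0z.png",cv2.resize(im,(598,598),interpolation=cv2.INTER_CUBIC))
```

```text
(no output)
```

View pics/top0z.png

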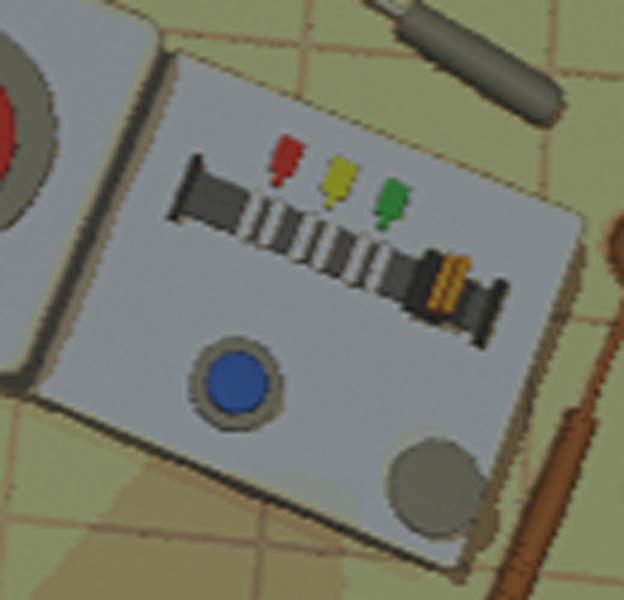

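View pics/scene0z.png

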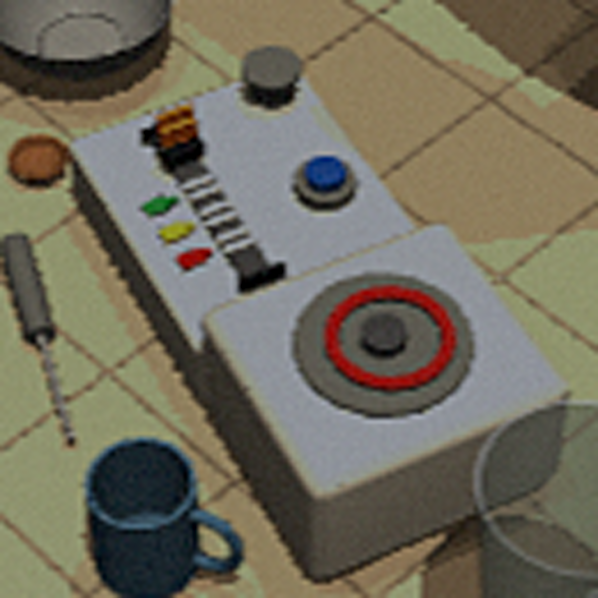

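View pics/wrist0.png

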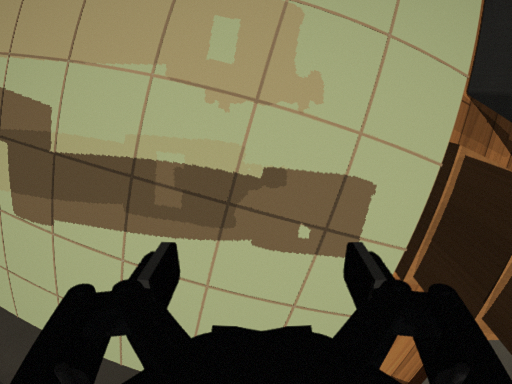

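The top zoom shows ribs, clips, end stops and button clearly, and the scene zoom shows the tower corners. I'll fit the base pose from both.

```bash
cat > h.py <<'E'
import numpy as np, cv2
from plant import ctrl
from scipy.optimize import least_squares
from scipy.spatial.transform import Rotation as R
CAL={n:ctrl.get_calibration(n) for n in ["scene","top","wrist"]}
def proj(n,P,pose=None):
    P=np.atleast_2d(P)
    c=CAL[n];K=c["camera_matrix"]
    if n=="wrist":
        pos,q=pose; T=np.eye(4);T[:3,:3]=R.from_quat(q).as_matrix();T[:3,3]=pos
        M=np.linalg.inv(T@c["mount"])
    else: M=c["camera_from_world"]
    p=P@M[:3,:3].T+M[:3,3]
    if n=="wrist":
        r=np.hypot(p[:,0],p[:,1]);th=np.arctan2(r,p[:,2]);d=p[:,:2]/r[:,None]*th[:,None]
    else: d=p[:,:2]/p[:,2:]
    return d*[K[0,0],K[1,1]]+[K[0,2],K[1,2]]
def b2w(x,P):
    P=np.atleast_2d(np.array(P,float))/1000
    c,s=np.cos(x[2]),np.sin(x[2])
    return np.c_[x[0]+c*P[:,0]-s*P[:,1],x[1]+s*P[:,0]+c*P[:,1],P[:,2]]
E
python3 - <<'E'
from h import *
top=[((57,-20,74),(394,201)),((57,10,74),(341,179)),((57,40,74),(290,154)),((30,-85,82),(488,313)),((30,80,82),(187,188)),
((30,-20,79),(368,262)),((30,10,79),(314,244)),((30,40,79),(262,220)),((100,-120,70),(583,210)),((-100,-120,70),(456,572))]
sc=[((57,-20,74),(160,205)),((57,10,74),(178,232)),((57,40,74),(195,258)),((30,80,82),(262,276)),((100,300,120),(316,500)),((-100,300,120),(570,392)),((100,-120,70),(71,148))]
tp=np.array([a for a,_ in top]);tu=(np.array([b for _,b in top])+.5)/4.8-.5+[235,175]
sp=np.array([a for a,_ in sc]);su=(np.array([b for _,b in sc])+.5)/4.6-.5+[205,120]
def f(x,w=(1,1)): return np.r_[w[0]*(proj("top",b2w(x,tp))-tu).ravel(),w[1]*(proj("scene",b2w(x,sp))-su).ravel()]
for w in [(1,0),(0,1),(1,1)]:
    best=min((least_squares(f,[.6,-.1,a],loss='soft_l1',args=(w,)) for a in (0,1.5,3,4.5)),key=lambda r:r.cost)
    print(w,best.x,best.cost); 
print(f(best.x).reshape(-1,2).round(1).tolist())
x=best.x; np.save("x.npy",x)
for nm,p in [("green",(57,-20,70)),("slide0",(30,-60,93)),("btn",(-55,20,85)),("gnotch",(30,-20,93))]: print(nm,b2w(x,p))
uv=(np.array([[451,283],[424,283]])+.5)/4.8-.5+[235,175]
for s in range(0,19,3): print(s,(proj("top",b2w(x,[(30,-60+s-7,120),(30,-60+s-1,111),(30,-60+s+6,93)]))-[235,175])*4.8)
for z in (75,80,85,90): print(z,(proj("top",b2w(x,(-55,20,z)))-[235,175])*4.8,(proj("scene",b2w(x,(-55,20,z)))-[205,120])*4.6)
E
```

```text
(1, 0) [ 0.52593591 -0.0718948  -0.29281152] 12.874928499902143
(0, 1) [ 0.53150148 -0.06813293  5.99823458] 4.946738451593713
(1, 1) [ 0.52761587 -0.07094285  5.98824037] 21.94389390752561
[[-1.7, 2.0], [-1.7, 2.0], [-2.1, 2.7], [-0.5, -1.8], [0.8, -1.3], [-0.0, -1.2], [0.1, -2.0], [-0.1, -1.6], [1.6, 0.1], [-0.2, -0.9], [1.0, -0.9], [0.8, -1.1], [0.8, -0.9], [-1.4, -1.2], [-1.7, -0.5], [0.8, -1.2], [-2.2, -2.0]]
green [[ 0.57634076 -0.10664838  0.07      ]]
slide0 [[ 0.53887918 -0.13707256  0.093     ]]
btn [[ 0.48080461 -0.0358187   0.085     ]]
gnotch [[ 0.55050667 -0.09879983  0.093     ]]
0 [[462.74794975 279.5217032 ]
 [448.83958801 277.16497896]
 [430.78999684 276.33580746]]
3 [[457.15807587 277.20363486]
 [443.29987201 274.86696425]
 [425.34404712 274.07525606]]
6 [[451.57066858 274.88658939]
 [437.76257988 272.56995501]
 [419.90044157 271.8156777 ]]
9 [[445.98572625 272.57056611]
 [432.22771    270.27395059]
 [414.45917868 269.55707175]]
12 [[440.40324724 270.25556435]
 [426.6952608  267.97895032]
 [409.02025694 267.29943759]]
15 [[434.82322992 267.94158343]
 [421.1652307  265.68495356]
 [403.58367485 265.04277458]]
18 [[429.24567267 265.62862268]
 [415.63761809 263.39195963]
 [398.14943088 262.78708211]]
75 [[232.99594004 376.12262944]] [[319.36361586 183.10226914]]
80 [[233.53281131 375.32108044]] [[319.41372349 178.53629407]]
85 [[234.07438505 374.51251067]] [[319.46407068 173.94848987]]
90 [[234.62072329 373.69682748]] [[319.51465915 169.33869961]]
```

Run:
```python
from h import *
s=ctrl.get_state(); M=R.from_quat(s["tcp_rot"]).as_matrix(); print(M.round(3))
x=np.load("x.npy"); d=b2w(x,(30,-90,0))[0]-s["eef_pos"]; d[2]=0.25-s["eef_pos"][2]
print(M.T@d, "base x,y in tool", M.T@[np.cos(x[2]),np.sin(x[2]),0], M.T@[-np.sin(x[2]),np.cos(x[2]),0], x[2]-2*np.pi)
```

```text
[[-0.     0.961  0.276]
 [ 0.002  0.276 -0.961]
 [-1.     0.    -0.002]]
[-0.00494699  0.46365474 -0.36881655] base x,y in tool [-7.46596312e-04  8.39368487e-01  5.43562311e-01] [ 0.00170503  0.54356274 -0.83936681] -0.2949449369140318
```

Request:
move_arm(
  commands=[0,0.976,-0.776,0,0,0.976,-0.776,0,0,0.976,-0.776,0,0,0.976,-0.776,0,0,0.976,-0.776,0,0,0.976,-0.776,0,0,0.976,-0.776,0,0,0.976,-0.776,0,0,0.976,-0.776,0,0,0.976,-0.776,0,0,0.976,-0.776,0,0,0.976,-0.776,0,0,0.976,-0.776,0,0,0.976,-0.776,0,0,0.976,-0.776,0,0,0.976,-0.776,0,0,0.976,-0.776,0,0,0.976,-0.776,0,0,0.976,-0.776,0],
  jaw=0,
)

```text
time: 2.52
eef_pos: [0.5305, -0.1654, 0.245]
tcp_rot: [0.425, 0.565, -0.425, 0.565]
contact_force: [0.1, 0.2, 0.2]
opening: 0.002
```

Request:
move_arm(
  commands=[0,0,0,-1,0,0,0,-1,0,0,0,-1,0,0,0,-1,0,0,0,-1,0,0,0,-1,0,0,0,-1,0,0,0,-1,0,0,0,-1,0,0,0,-1,0,0,0,-1,0,0,0,-0.4,0,0,0,0,0,0,0,0],
)

```text
time: 4.28
eef_pos: [0.5302, -0.1664, 0.2453]
tcp_rot: [0.105, 0.699, -0.105, 0.699]
contact_force: [0.2, 0.1, 0.1]
opening: -0.001
```

Run:
```python
from h import *
s=ctrl.get_state(); print(s); im=ctrl.read_camera("wrist")
np.save("p1.npy",np.r_[s["eef_pos"],s["tcp_rot"]]); cv2.imwrite("pics/wrist1.png",im[:,:,::-1])
cv2.imwrite("pics/wrist1z.png",cv2.resize(im[80:280,160:360,::-1],(600,600),interpolation=cv2.INTER_CUBIC))
```

```text
{'time': 4.275, 'qpos': array([-4.86733764e-01,  2.39797567e-02,  1.87233337e+00,  1.26259904e-05,
        1.24540640e+00, -1.89880114e-01]), 'dq': array([ 1.02420663e-04,  5.37263500e-04,  5.50688152e-05,  3.46590548e-04,
        9.92468067e-05, -3.92204754e-03]), 'joint_efforts': array([ 1.86274265e-04, -2.98947537e+01, -2.89251316e+01, -1.48183863e-04,
        1.17847201e-03,  1.71444026e-03]), 'eef_pos': array([ 0.53017563, -0.16640806,  0.2452698 ]), 'tcp_rot': array([ 0.10458896,  0.6993728 , -0.10455121,  0.69929098]), 'contact_force': array([0.20753157, 0.10828913, 0.05285153]), 'wrist_torque': array([-0.02180901,  0.03473053, -0.00048654]), 'opening': -0.0005585635784808079}
```

View pics/wrist1.png

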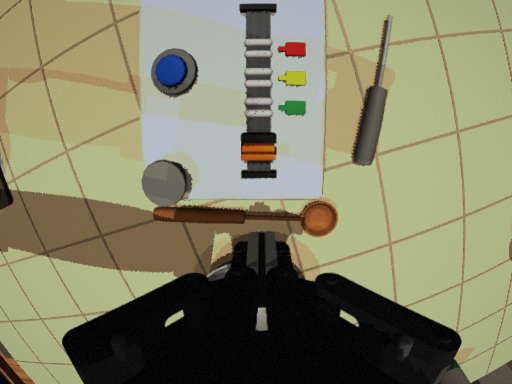

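The view is aligned with the base: rail vertical at column ~258, slide at (258,150), green clip at (292,108), button at (171,71), spoon under the fingers. I'll zoom in for the fit.

Run:
```python
import cv2
im=cv2.imread("pics/wrist1.png")
cv2.imwrite("pics/wrist1z.png",cv2.resize(im[0:210,130:340],(800*3//4,600),interpolation=cv2.INTER_CUBIC))
cv2.imwrite("pics/wrist1zz.png",cv2.resize(im[90:190,220:320],(600,600),interpolation=cv2.INTER_CUBIC))
```

```text
(no output)
```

View pics/wrist1z.png

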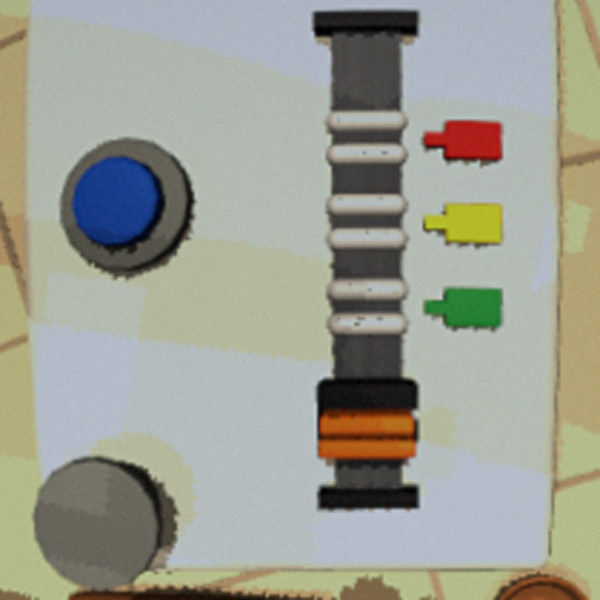

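View pics/wrist1zz.png

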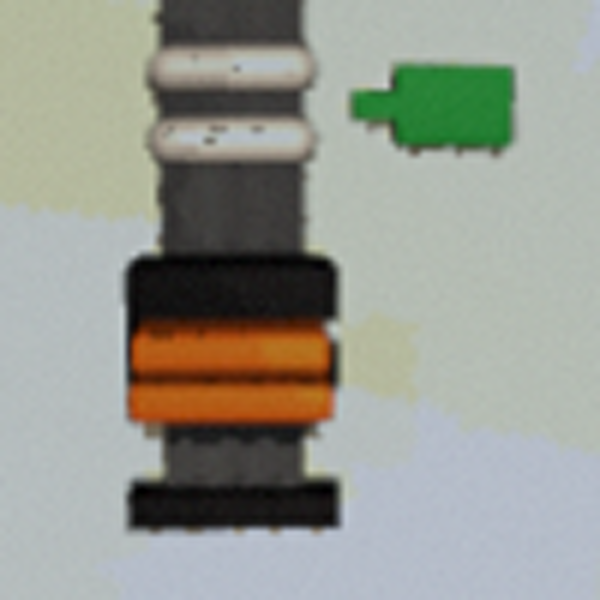

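Run:
```python
from h import *
p=np.load("p1.npy"); pose=(p[:3],p[3:])
Z=lambda a:(np.array(a,float)+.5)/(600/210)-.5+[130,0]
P=np.array([(30,-20,79),(30,10,79),(30,40,79)]); U=Z([(367,306),(367,221),(367,137)])
E=[((100,0,70),(556,240),0),((-100,20,70),(28,200),0),((40,-120,70),(400,569),1)]
def f(v):
    x=v[:3]
    r=list((proj("wrist",b2w(x,P),pose)-U).ravel())
    for q,u,k in E: r.append((proj("wrist",b2w(x,q),pose)-Z(u))[0,k])
    r+=list((proj("wrist",b2w(x,(-55,20,v[3])),pose)-Z((117,200)))[0])
    r+=[proj("wrist",b2w(x,(30,v[4]+11,93)),pose)[0,1]-(257.5/6-.5+90), proj("wrist",b2w(x,(30,v[4]-10,120)),pose)[0,1]-(423/6-.5+90),proj("wrist",b2w(x,(30,v[4]-4,120)),pose)[0,1]-(382/6-.5+90)]
    return r
x0=np.load("x.npy"); r=least_squares(f,[*x0,85,-55],x_scale=[.01,.01,.01,5,5])
print(r.x,np.round(r.fun,2)); x=r.x[:3]; np.save("xw.npy",r.x)
M=R.from_quat(p[3:]).as_matrix()
print("yaw err deg",np.degrees(np.arctan2(*( M.T@[-np.sin(x[2]),np.cos(x[2]),0])[[2,1]])))
c,s=np.cos(x[2]),np.sin(x[2]); d=(p[:2]-x[:2]); print("tcp in base", (c*d[0]+s*d[1])*1e3,(-s*d[0]+c*d[1])*1e3)
print(((proj("top",b2w(x,[(30,-20,79),(30,40,79),(-55,20,r.x[3])]))-[234.6,174.6])*4.8))
```

```text
[ 5.24700015e-01 -6.95434307e-02  5.98412914e+00  8.58867533e+01
 -5.51611739e+01] [ 0.05 -0.    0.07 -0.57  0.12 -0.96  3.07 -4.    2.32  0.15 -0.44  0.17
 -0.08 -0.08]
yaw err deg 0.12596399777876896
tcp in base 33.77068106483367 -90.95207632727514
[[365.0383803  261.90608142]
 [258.53178088 217.14347619]
 [232.49403261 381.37372073]]
```

Request:
move_arm(
  commands=[0.9,-0.1,-0.15,0,0.9,-0.1,0,0,0.9,0,0,0,0.9,0,0,0,0.8,0,0,0,0.8,0,0,0,0,0,0,0,0,0,0,0],
)

```text
time: 5.32
eef_pos: [0.5257, -0.1704, 0.1161]
tcp_rot: [0.104, 0.699, -0.105, 0.7]
contact_force: [-0.1, -0.3, 1.1]
opening: 0.001
```

```bash
cat >> h.py <<'E'
def snap(k,box,names=("wrist",)):
    xw=np.load("xw.npy");s=ctrl.get_state();c,sn=np.cos(xw[2]),np.sin(xw[2]);d=s["eef_pos"][:2]-xw[:2];F=s["contact_force"]
    print("t",s["time"],"base xyz mm",((c*d[0]+sn*d[1])*1e3).round(2),((-sn*d[0]+c*d[1])*1e3).round(2),(s["eef_pos"][2]*1e3).round(2),"F base",round(c*F[0]+sn*F[1],2),round(-sn*F[0]+c*F[1],2),round(F[2],2),"op",s["opening"])
    if box:
        im=ctrl.read_camera("wrist");np.save(f"p{k}.npy",np.r_[s["eef_pos"],s["tcp_rot"]]); cv2.imwrite(f"pics/wrist{k}.png",im[:,:,::-1])
        a,b,w,h=box; cv2.imwrite(f"pics/wrist{k}z.png",cv2.resize(im[b:b+h,a:a+w,::-1],None,fx=600/max(w,h),fy=600/max(w,h),interpolation=cv2.INTER_CUBIC))
E
python3 -c "
from h import *
snap(2,(160,60,200,200))"
```

```text
t 5.325 base xyz mm 30.63 -96.08 116.14 F base -0.01 -0.37 1.07 op 0.0006495108705002665
```

View pics/wrist2z.png

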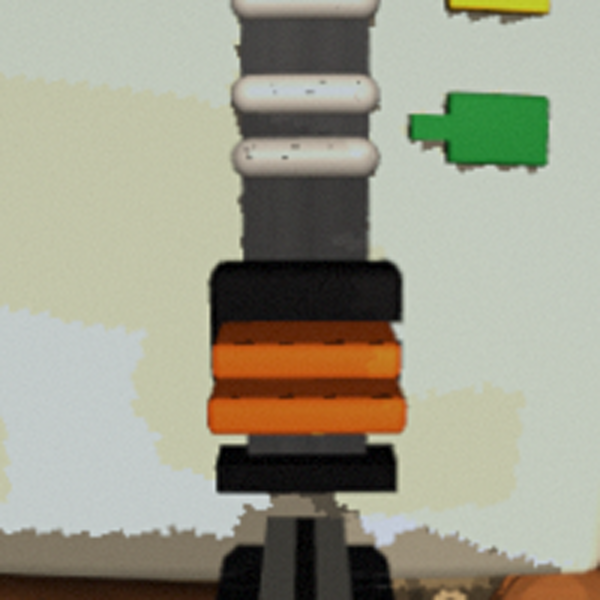

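The fingers are centred behind the taller tab at column ~305 in the crop, with the slide about to be pushed. I'll approach gently to contact.

Request:
move_arm(
  commands=[0,0.35,0,0,0,0.35,0,0,0,0,0,0,0,0,0,0],
)

```text
time: 5.88
eef_pos: [0.5303, -0.1532, 0.1154]
tcp_rot: [0.104, 0.699, -0.104, 0.699]
contact_force: [0.8, 0.5, -0.6]
opening: -0.001
```

Request:
move_arm(
  commands=[0,0.1,0,0,0,0,0,0],
)

```text
time: 6.12
eef_pos: [0.531, -0.151, 0.1153]
tcp_rot: [0.104, 0.699, -0.104, 0.699]
contact_force: [0.1, -0.4, 0.0]
opening: -0.0
```

Request:
move_arm(
  commands=[0,0.1,0,0,0,0,0,0],
)

```text
time: 6.38
eef_pos: [0.5317, -0.1486, 0.1153]
tcp_rot: [0.104, 0.699, -0.104, 0.699]
contact_force: [1.0, -0.8, 1.2]
opening: 0.001
```

```bash
python3 -c "
from h import *
snap(3,(190,90,150,150))"
```

```text
t 6.375 base xyz mm 30.01 -73.45 115.32 F base 1.2 -0.42 1.19 op 0.0013299640915839914
```

View pics/wrist3z.png

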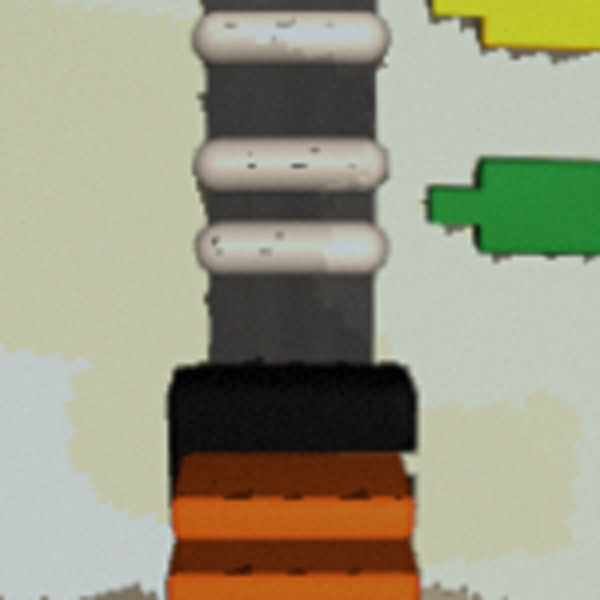

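```bash
cat >> h.py <<'E'
from scipy.optimize import brentq
def edge(k,v,z,off):  # full-image row -> slide_mark base y
    p=np.load(f"p{k}.npy");x=np.load("xw.npy")[:3]
    g=lambda y: proj("wrist",b2w(x,(30,y,z)),(p[:3],p[3:]))[0,1]-v
    return brentq(g,-150,100)-off
E
python3 -c "
from h import *
Z=lambda v:(v+.5)/4-.5+90
print('mark',edge(3,Z(367),93,11),edge(3,Z(496),111,5),edge(3,Z(573),120,-4),'notch ribs',edge(3,Z(247),79,0),edge(3,Z(165),79,0))"
```

```text
mark -49.89462269637672 -54.85637957421843 -51.73459435095259 notch ribs -25.39289317622261 -13.916973416656312
```

Request:
move_arm(
  commands=[0,0.1,0,0,0,0.1,0,0,0,0.1,0,0,0,0.1,0,0,0,0.1,0,0,0,0.1,0,0,0,0.1,0,0],
)

```text
time: 7.3
eef_pos: [0.5369, -0.1317, 0.1153]
tcp_rot: [0.104, 0.699, -0.104, 0.699]
contact_force: [-0.9, -1.0, -0.1]
opening: 0.003
```

Request:
move_arm(
  commands=[0,0.1,0,0,0,0,0,0],
)

```text
time: 7.55
eef_pos: [0.5376, -0.1293, 0.1153]
tcp_rot: [0.104, 0.699, -0.104, 0.699]
contact_force: [-0.9, -1.0, -0.3]
opening: -0.002
```

Request:
move_arm(
  commands=[0,0.1,0,0,0,0,0,0],
)

```text
time: 7.8
eef_pos: [0.5379, -0.1283, 0.1154]
tcp_rot: [0.103, 0.7, -0.105, 0.699]
contact_force: [-2.6, -4.9, 0.4]
opening: 0.003
```

Request:
move_arm(
  commands=[0,0.08,0,0,0,0,0,0],
)

```text
time: 8.05
eef_pos: [0.5386, -0.1261, 0.1154]
tcp_rot: [0.104, 0.7, -0.105, 0.699]
contact_force: [-2.3, -3.7, 1.7]
opening: 0.002
```

```bash
python3 -c "
from h import *
snap(4,(190,90,150,150))"
```

```text
t 8.05 base xyz mm 29.92 -49.91 115.41 F base -1.08 -4.24 1.71 op 0.0024299392479150256
```

View pics/wrist4z.png

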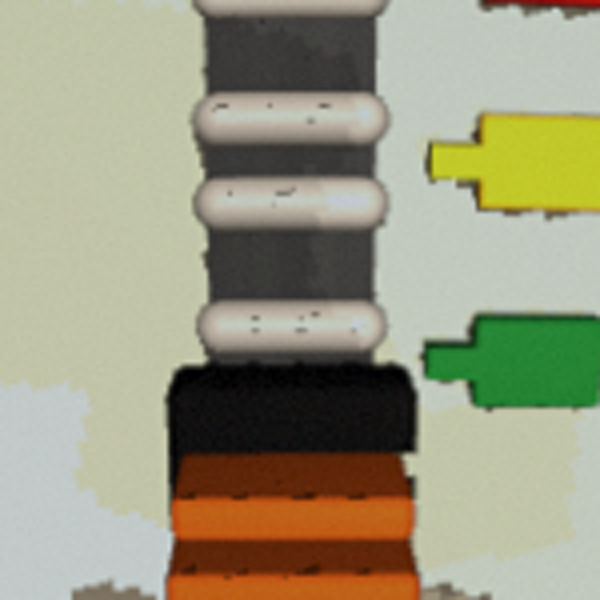

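The slide is now climbing the rib (force ~4 N) and its front edge is just short of the second rib at row ~365. I'll go on in 2 mm steps until it snaps.

Request:
move_arm(
  commands=[0,0.06,0,0,0,0,0,0],
)

```text
time: 8.35
eef_pos: [0.5394, -0.1234, 0.1153]
tcp_rot: [0.105, 0.699, -0.104, 0.699]
contact_force: [-0.5, -1.7, 0.7]
opening: -0.002
```

```bash
python3 -c "
from h import *
snap(5,None)"
```

```text
t 8.35 base xyz mm 29.89 -47.13 115.35 F base 0.03 -1.73 0.73 op -0.002342186942326295
```

Request:
move_arm(
  commands=[0,0.06,0,0,0,0,0,0],
)

```text
time: 8.6
eef_pos: [0.5401, -0.1216, 0.1153]
tcp_rot: [0.105, 0.699, -0.104, 0.7]
contact_force: [1.1, -0.6, -0.8]
opening: 0.0
```

```bash
python3 -c "
from h import *
snap(5,(190,90,150,150))"
```

```text
t 8.6 base xyz mm 30.05 -45.21 115.28 F base 1.26 -0.22 -0.84 op 0.00013052518926229726
```

View pics/wrist5z.png

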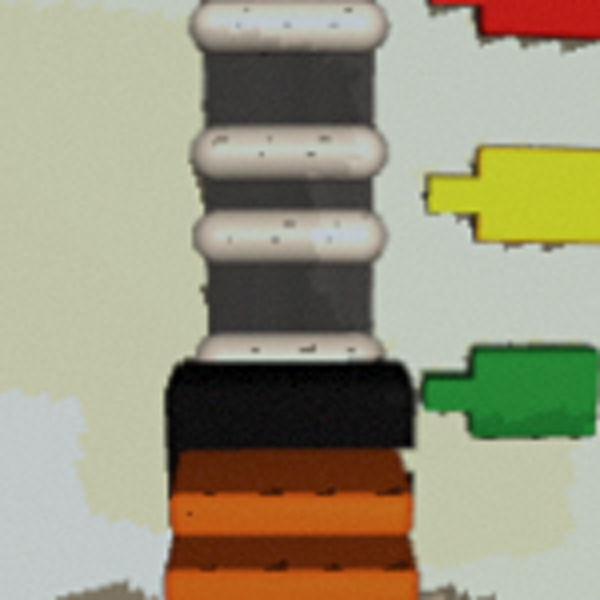

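```bash
python3 -c "
from h import *
Z=lambda v:(v+.5)/4-.5+90
for k,a,b,c,r in [(4,367,496,573,(326,202,118)),(5,362,492,569,(236,152,26))]: print(edge(k,Z(a),93,11),edge(k,Z(b),111,2),edge(k,Z(c),120,-4),[edge(k,Z(q),79,0) for q in r])"
```

```text
-26.398850481499508 -28.340201649738106 -28.211217435325587 [-13.22611649785539, 4.41024030553732, 16.06619481253068]
-20.953231260698974 -23.099130522075615 -22.99309847575938 [4.443125984183166, 16.169963050266432, 33.53848184831384]
```

Request:
move_arm(
  commands=[0,0.08,0,0,0,0,0,0,0,0,0,0],
)

```text
time: 9.02
eef_pos: [0.5404, -0.1203, 0.1153]
tcp_rot: [0.104, 0.699, -0.104, 0.699]
contact_force: [-0.3, -0.3, 1.1]
opening: 0.003
```

```bash
python3 -c "
from h import *
snap(6,(190,90,150,150))"
```

```text
t 9.025 base xyz mm 29.95 -43.85 115.32 F base -0.26 -0.35 1.1 op 0.0025667597804547733
```

View pics/wrist6z.png

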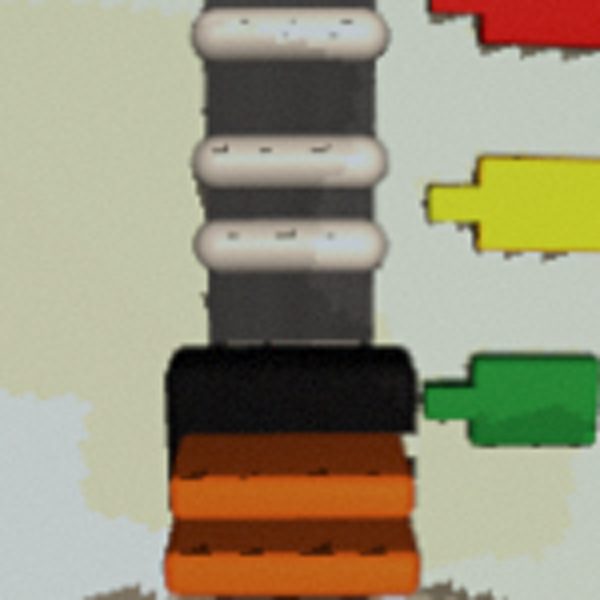

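```bash
python3 -c "
from h import *
Z=lambda v:(v+.5)/4-.5+90
for k,a,b,c,r in [(6,347,476,551,(244,161,34))]: print(edge(k,Z(a),93,11),edge(k,Z(b),111,2),edge(k,Z(c),120,-4),[edge(k,Z(q),79,0) for q in r])
x=np.load('xw.npy');print(b2w(x,(-55,20,86)))"
```

```text
-17.601896035872713 -19.719263548352288 -19.392762209515986 [4.637146205317801, 16.244728322005642, 33.75628883373273]
[[ 0.47803356 -0.03422712  0.086     ]]
```

Request:
move_arm(
  commands=[0,-0.3,0,0,-0.6,-0.3,0,0,-1,0,0,0,-1,0,0,0,-0.8,0,0,0,0,0,0,0,0,0,0,0],
)

```text
time: 9.95
eef_pos: [0.5356, -0.1349, 0.2]
tcp_rot: [0.105, 0.699, -0.104, 0.699]
contact_force: [0.4, -0.3, -0.2]
opening: 0.004
```

```bash
python3 -c "
from h import *
snap(7,(130,60,210,210))"
```

```text
t 9.95 base xyz mm 29.68 -59.26 200.03 F base 0.48 -0.18 -0.17 op 0.003929330252832736
```

View pics/wrist7z.png

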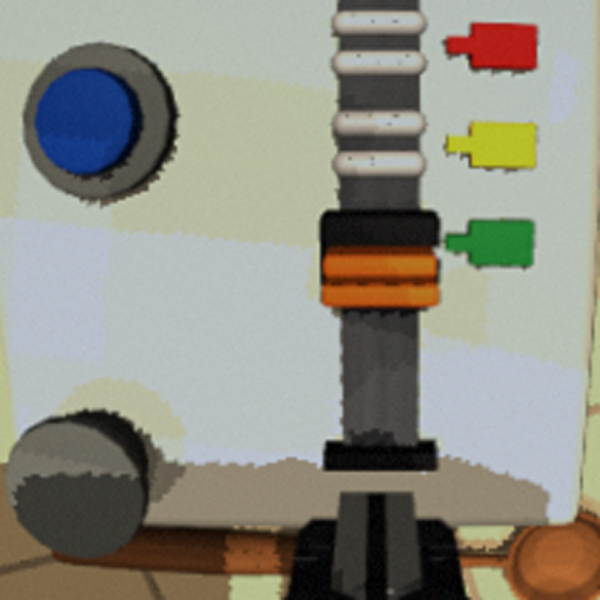

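The slide's rear tab and carriage line up with the green clip (computed mark about -19.5 mm against -20). Next is the button.

Request:
move_arm(
  commands=[0,0.8,-0.85,0,0,0.8,-0.85,0,0,0.8,-0.85,0,0,0.77,-0.84,0,0.9,0,0,0,0.9,0,0,0,0.9,0,0,0,0.9,0,0,0,0,0,0,0,0,0,0,0],
)

```text
time: 11.25
eef_pos: [0.4781, -0.0343, 0.1105]
tcp_rot: [0.104, 0.699, -0.104, 0.699]
contact_force: [0.0, 0.8, 1.5]
opening: 0.001
```

```bash
python3 -c "
from h import *
snap(8,(160,130,200,200))"
```

```text
t 11.25 base xyz mm -54.94 19.99 110.52 F base -0.22 0.73 1.51 op 0.0006239037208557761
```

View pics/wrist8.png

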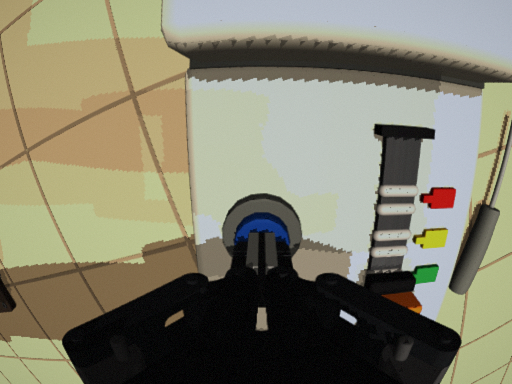

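The fingertips are centred over the blue button at (261,235), and the slide is still by the green clip. I'll press down in small steps.

Request:
move_arm(
  commands=[0.2,0,0,0,0.08,0,0,0,0,0,0,0],
)

```text
time: 11.68
eef_pos: [0.4787, -0.0344, 0.104]
tcp_rot: [0.104, 0.699, -0.104, 0.7]
contact_force: [-0.0, -0.8, 2.7]
opening: -0.002
```

Request:
move_arm(
  commands=[0.1,0,0,0,0,0,0,0],
)

```text
time: 11.92
eef_pos: [0.4787, -0.0344, 0.1014]
tcp_rot: [0.104, 0.699, -0.104, 0.7]
contact_force: [0.4, -0.7, 4.8]
opening: 0.002
```

Request:
move_arm(
  commands=[0.1,0,0,0,0,0,0,0],
)

```text
time: 12.18
eef_pos: [0.4788, -0.0344, 0.0999]
tcp_rot: [0.104, 0.699, -0.104, 0.7]
contact_force: [-2.2, -0.2, 10.8]
opening: 0.001
```

Request:
move_arm(
  commands=[0.08,0,0,0,0,0,0,0],
)

```text
time: 12.42
eef_pos: [0.479, -0.0344, 0.0998]
tcp_rot: [0.104, 0.7, -0.104, 0.699]
contact_force: [-7.0, 0.7, 21.1]
opening: -0.002
```

```bash
python3 -c "
from h import *
snap(9,(160,130,200,200))"
```

```text
t 12.425 base xyz mm -54.04 20.07 99.77 F base -6.86 -1.34 21.1 op -0.0017582099575498332
```

View pics/wrist9z.png

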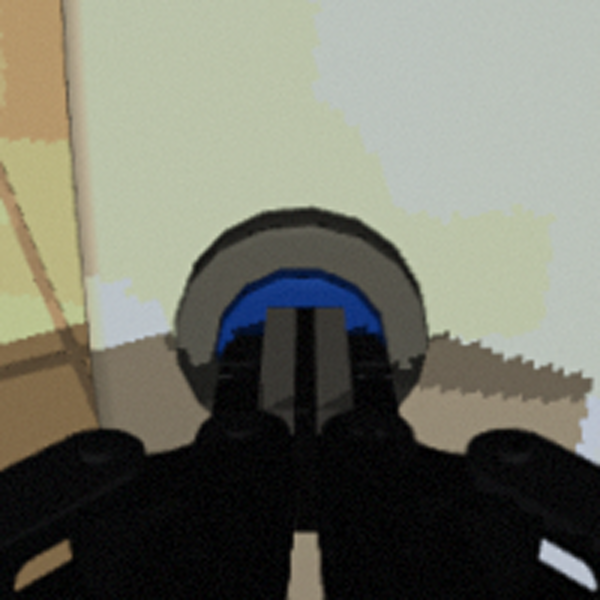

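Hard stop: 21 N with no further travel, and the button (top at row ~270) now looks level with its housing. I'll lift off.

Request:
move_arm(
  commands=[-0.3,0,0,0,-0.6,0,0,0,-1,0,0,0,-1,0,0,0,-1,0,0,0,-1,-0.8,0.8,0,0,-0.8,0.8,0,0,-0.8,0.8,0,0,-0.8,0.5,0,0,0,0,0,0,0,0,0],
)

```text
time: 13.85
eef_pos: [0.5234, -0.1314, 0.2183]
tcp_rot: [0.105, 0.7, -0.104, 0.699]
contact_force: [1.9, 0.6, -0.0]
opening: 0.002
```

```bash
python3 -c "
from h import *
snap(10,(130,20,210,210))
im=ctrl.read_camera('top'); cv2.imwrite('pics/top10.png',im[:,:,::-1])"
```

```text
t 13.85 base xyz mm 17.01 -59.52 218.3 F base 1.66 1.11 -0.02 op 0.002250222136059013
```

View pics/wrist10z.png

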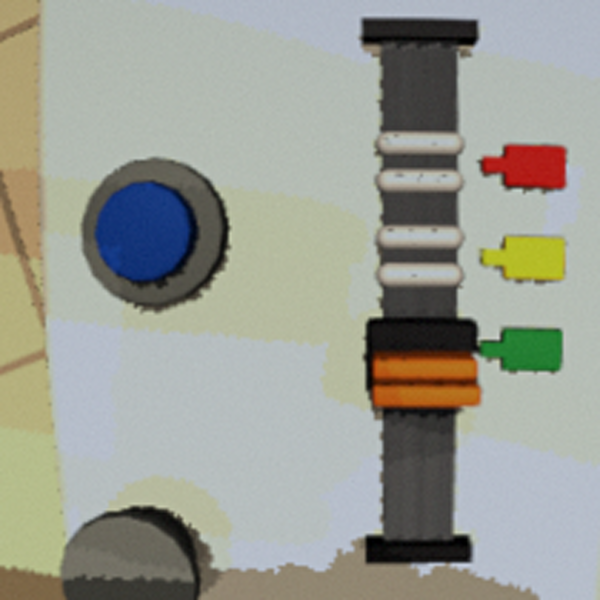

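View pics/top10.png

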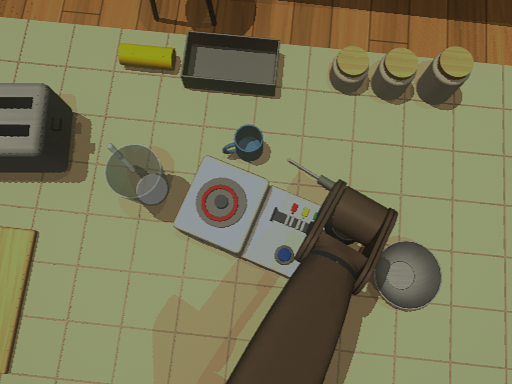

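The button stands up again at (146,231) in the crop, the slide is beside the green clip, and the bystanders are in place. One last numeric check, then hand in.

```bash
python3 -c "
from h import *
Z=lambda v:(v+.5)/(600/210)-.5+20
m=[edge(10,Z(320),93,11),edge(10,Z(383),120,-4),edge(10,Z(407),120,-10)]
print(m,[edge(10,Z(q),79,0) for q in (274,237)],edge(10,Z(350),75,0))
if -22<np.median(m)<-18: print(ctrl.sign_off())"
```

```text
[-20.058275090775695, -19.47106673489151, -20.078387747176574] [4.090773697988208, 15.720106252390615] -20.52042485649762
the job is handed in; nothing more can be done
None
```

I pushed the orange-tabbed slide into the notch beside the green clip, then pressed and released the blue start button. The job is handed in, at about 14 s of the 45 s allowed; sign-off gives no verdict, so success rests on the checks below.

- **Slide:** I pushed only on the rear face of the taller tab, with the fingers closed. The force rose to about 5 N on the rib, then dropped as the slide snapped forward. In the last picture it sits at about -20 mm along the rail, against -20 mm for the notch and about -20.5 mm measured for the green clip. One picture taken during the push put it at about -22.5 mm. It then took a further 2 mm push command for it to settle, and it did not go past the notch.
- **Button:** I pressed it straight down until it stopped hard, with 21 N on the wrist and no further travel. I read full travel from that stop, since the joint itself can't be read. After I lifted off, the picture shows it standing up again.
- **Bystanders:** In the last top view the jar, bowl, mug, gasket and the visible end of the screwdriver look unmoved. The spoon was hidden behind the arm, so I could not check it at the end, but the fingers never came near it. The filler cap was also hidden there, but it shows in place in the last wrist view.

The gripper finished clear of everything, about 0.2 m above the counter.

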